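# Square up a cell stack on the stacking nest

### The arm

A 6-joint arm with a two-finger parallel gripper is mounted at the origin on the work surface. World frame = base frame: x ahead of the robot, y to its left, z up, the work surface at z = 0. Lengths are in mm, angles in degrees, forces in N, time in s.
With the tool pointing down it reaches from about 300 to 850 mm from the base axis. Payload 4.2 kg.
Tool frame: the origin (TCP) lies midway between the tips of the shut fingers; the grasp point (between the pads) lies 19 mm behind it; x points along the fingers, y is the direction in which the jaws open and shut, and the axes are right-handed (so a half turn about x gives the same grasp; the last joint's range is limited). The gripper opens to 91 mm and grips with 3 to 60 N. Pads are 32 mm wide; open, the fingers measure 118 mm over their backs; the gripper's body (76 mm by 178 mm) begins 60 mm behind the grasp point.
Start: joints at [-68.526, 18.312, 89.639, -0, 72.044, -1.146], TCP at [221.163, -530.783, 213.976] pointing down, gripper open.
Joint ranges: [-177.97, 177.97], [-48.28, 115.42], [12.27, 149.76], [-77.06, 257.06], [2.81, 150.46], [-146.56, 146.56]. Speed limits (degrees/s): [147.25, 147.25, 180, 180, 180, 180].

### API

Orientations are given as [roll, pitch, yaw] about the fixed x, y, z axes, in that order (R = Rz(yaw) Ry(pitch) Rx(roll)).
In Python, from workcell import env gives the robot as it stands.
- The arm moves only by the shell command python3 -m handwheel 'ROWS' [FORCE]. ROWS is text: rows parted by semicolons, each of 7 numbers parted by spaces: the turn, a rotation vector about the tool's x, y, z in degrees, then the shift along the tool's x, y, z in m, then the finger opening in m, from 0 to 0.0912. In form: rx ry rz x y z grip; .... A call has 1 to 12 rows; each row is the pose to reach, as a shift and turn from the pose commanded when the call began, along the tool's axes at that moment; what a row does not reach only later rows make up. A row lasts 1/12 s, in which the tool goes at most 41.7 mm and 7.16 degrees, less where a joint would pass 70% of its speed; a pose out of reach is approached as far as the arm can. A call with a gripper value outside its range is refused whole. The fingers move at their own pace and stop on an object; FORCE is the grip in N (left out, the last holds). Time passes only in rows, so rows that repeat a pose let the fingers close. It gives the time, the measured TCP pose, the force and the opening at its end, in the units of the state.
- env.state(): the state, without advancing time (a new reading comes with each control period).
- env.grab_frame(name): name is "scene" or "top" or "wrist"; returns the picture (420x560x3 uint8, red, green, blue); there is no depth.
- env.get_calibration(name): a dict with "mtx" (3x3 intrinsics, pixels), "T" (4x4, takes a point from camera to world coordinates); the wrist camera has in their place "hand_eye" (4x4, takes a point from camera to tool coordinates, whose origin is the TCP and whose axes are the tool frame's). Camera axes: x right, y up, looking along -z (the intrinsics and any distortion apply to the point x, -y, -z); pixel columns grow to the right and rows downward; lengths in mm; the calibration is good to about 2 mm. A picture is of the moment at which its call begins: read the wrist's pose just before it. get_calibration takes no time and is no camera call.
- env.job_done(): hands the job in, once; it reports no verdict.
The state is a dict: "time_s": time; "qpos": joint angles; "qvel": joint speeds; "effort": joint torques, N m; "ee_pos": TCP position; "ee_rot": TCP orientation; "force": force on the tool from outside, world axes, zero at the start; "torque": the same for the moment, N m; "gripper_width": finger opening in mm.
Only numpy, scipy, OpenCV 4.12 (cv2) and the standard library are available. Lean on these libraries where they do the work, as an engineer would, in place of code of your own. Each camera call takes 0.05 s, during which the arm holds its last target. There are 200 camera calls.

### The job

Tap the free edges of the crooked stack of four plates on the raised stacking nest until it lies flush against both green fences, and lay the orange end plate gently on top, handle up and long side along long side, so that in the end all five plates are flush with both fences and stand free. Do not drop the end plate, and do not disturb the wash bottle, the meter and the screwdriver.

Things in the scene. Friction and masses are not known exactly. Their poses are not given: they have to be found in the camera images.
- nest: Fixed stacking nest, z up. Origin: on the bench, below the centre of a flush stack (a flush plate has x = y = 0 and parallel axes in this frame). Aluminium pedestal, flat top 40 mm high, spanning x -28 to +40, y -34 to +60 mm, so flush plates overhang it 12 mm at -x and 26 mm at -y. Steel foot 10 mm high: x -35 to +55, y -57 to +83 mm. The -x and -y sides are open.
- far_fence (a point): Middle of the top edge of the inner face of the nest's far green fence: at x +40, y 0, z 66 mm in the nest's frame. The fence is 12 mm thick and 110 mm long along the nest's y; its top is 66 mm above the bench.
- side_fence (a point): Middle of the top edge of the inner face of the nest's side green fence: at x 0, y +60, z 66 mm in the nest's frame. The fence is 12 mm thick and 70 mm long along the nest's x; its top is 66 mm above the bench.
- plate_1: Dark graphite-filled plastic plate, 80 mm (its x) x 120 mm (its y) x 5 mm thick, 65 g; number 1 from the bottom of the stack (its underside is 40 mm above the bench). Origin: centre of its underside, z up. At the start it sits crooked on the nest, 6 to 16 mm short of each fence and turned by up to 0.06 rad.
- plate_2: Pale blue plastic plate, 80 mm (its x) x 120 mm (its y) x 5 mm thick, 65 g; number 2 from the bottom of the stack (its underside is 45 mm above the bench). Origin: centre of its underside, z up. At the start it sits crooked on the nest, 6 to 16 mm short of each fence and turned by up to 0.06 rad.
- plate_3: Dark graphite-filled plastic plate, 80 mm (its x) x 120 mm (its y) x 5 mm thick, 65 g; number 3 from the bottom of the stack (its underside is 50 mm above the bench). Origin: centre of its underside, z up. At the start it sits crooked on the nest, 6 to 16 mm short of each fence and turned by up to 0.06 rad.
- plate_4: Pale blue plastic plate, 80 mm (its x) x 120 mm (its y) x 5 mm thick, 65 g; number 4 from the bottom of the stack (its underside is 55 mm above the bench). Origin: centre of its underside, z up. At the start it sits crooked on the nest, 6 to 16 mm short of each fence and turned by up to 0.06 rad.
- end_plate: Orange end plate, 80 mm (its x) x 120 mm (its y) x 8 mm thick, about 150 g, lying on the bench at the start, with a black handle bar on the middle of its top: 22 mm wide (x), 60 mm long (y), 24 mm high, its top 32 mm above the plate's underside. Origin: centre of the underside, z up. Either way round is right. On the stack its underside is 60 mm above the bench.
- wash_bottle: Bystander: standing white wash bottle, yellow band, red cap and thin bent red spout, 56 mm diameter, 165 mm high. Origin: centre of its underside.
- meter: Bystander: grey hand meter lying flat, 130 x 75 x 32 mm, green display, black dial. Origin: centre of its underside.
- screwdriver: Bystander: screwdriver lying flat, 180 mm long along its x. Origin: under its middle.
There are look-alikes about, which are no part of the job. What is shaped like the plate_3 but brown or pink is not meant.

How it is judged (in metres and radians):
At the end, for the whole second after the job is handed in: The four plates lie in their order on the nest with the end plate on top (handle up), every plate's centre within 3 mm of the flush position along both nest axes and at its proper height (within 3 mm), turned less than 0.04 rad from the nest, all at rest (x of plate_1 in the frame of nest between -0.003 and 0.003 m and y of plate_1 in the frame of nest between -0.003 and 0.003 m and z of plate_1 in the frame of nest between 0.037 and 0.043 m and angle between the y axis of each of plate_1, plate_2, plate_3, plate_4, end_plate and the y axis of nest, either way round below 0.04 rad and linear speed of each of plate_1, plate_2, plate_3, plate_4, end_plate below 0.02 m/s and x of plate_2 in the frame of nest between -0.003 and 0.003 m and y of plate_2 in the frame of nest between -0.003 and 0.003 m and z of plate_2 in the frame of nest between 0.042 and 0.048 m and x of plate_3 in the frame of nest between -0.003 and 0.003 m and y of plate_3 in the frame of nest between -0.003 and 0.003 m and z of plate_3 in the frame of nest between 0.047 and 0.053 m and x of plate_4 in the frame of nest between -0.003 and 0.003 m and y of plate_4 in the frame of nest between -0.003 and 0.003 m and z of plate_4 in the frame of nest between 0.052 and 0.058 m and x of end_plate in the frame of nest between -0.003 and 0.003 m and y of end_plate in the frame of nest between -0.003 and 0.003 m and z of end_plate in the frame of nest between 0.057 and 0.063 m and angle between end_plate's own z axis and vertical below 0.1 rad); the robot touches nothing.
It fails at once if the wash bottle was moved by more than 30 mm (distance of wash_bottle from where it was at the start of the episode above 0.03 m).
It fails at once if the meter was moved by more than 30 mm (distance of meter from where it was at the start of the episode above 0.03 m).
It fails at once if the screwdriver was moved by more than 30 mm (distance of screwdriver from where it was at the start of the episode above 0.03 m).
It fails at once if the end plate was dropped: it fell freely while more than 12 mm above its seat on the stack (height (world z) of end_plate above 0.072 m and contact force between end_plate and anything else below 0.02 N).
It fails at once if the end plate was slammed onto the stack (over 60 N) (contact force between end_plate and plate_4 above 60 N).
It also fails if it takes over 72 s, if anything falls off the work surface, if the arm or the gripper's body presses on something with over 40 N, if the wrist force passes 120 N, or if a joint passes its speed limit or range.

## Working session

There is one attempt and no reset: what is moved stays moved. The work goes in short steps, Python scripts to look and compute and a shell command to move; the robot and the scene stay as the last step left them, time stands still between calls to the robot, and variables do not carry over. Pictures are saved under pics/ and viewed, on a budget of 10 in all, crops included, one or two more only if the job needs it, and the job is handed in when it is done.

```bash
mkdir -p pics; ls
python3 - <<'E'
from workcell import env
import cv2,numpy as np
print(env.state())
for n in("scene","top"):
    im=env.grab_frame(n);cv2.imwrite(f'pics/{n}0.png',im[:,:,::-1])
    c=env.get_calibration(n);print(n,{k:np.round(v,3).tolist() if k!='x' else v for k,v in c.items()})
print(env.get_calibration("wrist"))
E
```

```text
pics
{'time_s': 0.0, 'qpos': array([-6.85255675e+01,  1.83517216e+01,  8.97061646e+01, -8.09404184e-04,
        7.20425256e+01, -1.14633012e+00]), 'qvel': array([-0.0401734 , -0.03588137,  0.00713658, -0.00082576,  0.07517325,
        0.08302773]), 'effort': array([-1.75598416e-04, -4.12453616e+01, -2.31975782e+01,  7.26778270e-02,
        4.56120784e-02, -1.26299196e-04]), 'ee_pos': array([ 220.97302095, -530.3065625 ,  213.12109922]), 'ee_rot': array([-90.70723493,  89.89958528, 111.91377795]), 'force': array([ 0.18504556, -0.48630892,  0.18717211]), 'torque': array([-0.01511274, -0.04268882,  0.00294386]), 'gripper_width': 91.34925041032342}
scene {'mtx': [[436.312, 0.0, 286.169], [0.0, 436.312, 203.603], [0.0, 0.0, 1.0]], 'T': [[0.635, -0.567, 0.524, 1101.834], [0.772, 0.447, -0.452, -432.592], [0.022, 0.692, 0.722, 803.481], [0.0, 0.0, 0.0, 1.0]]}
top {'mtx': [[511.493, 0.0, 269.85], [0.0, 511.493, 211.715], [0.0, 0.0, 1.0]], 'T': [[-0.019, 0.989, -0.145, 450.053], [-1.0, -0.021, -0.007, 6.64], [-0.01, 0.144, 0.989, 1105.633], [0.0, 0.0, 0.0, 1.0]]}
{'mtx': array([[318.65848446,   0.        , 278.82817199],
       [  0.        , 318.65848446, 210.19909823],
       [  0.        ,   0.        ,   1.        ]]), 'hand_eye': array([[-3.18752662e-04,  2.76013520e-01, -9.61153700e-01,
        -1.70903303e+02],
       [ 9.99999795e-01, -4.45191961e-04, -4.59480724e-04,
         3.82722517e-01],
       [-5.54720793e-04, -9.61153650e-01, -2.76013322e-01,
        -7.72062985e+01],
       [ 0.00000000e+00,  0.00000000e+00,  0.00000000e+00,
         1.00000000e+00]])}
```

View pics/top0.png

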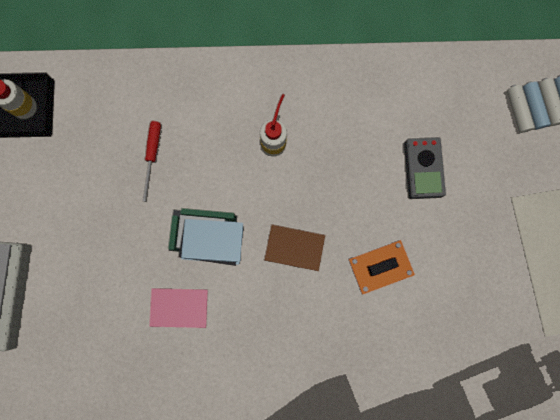

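View pics/scene0.png

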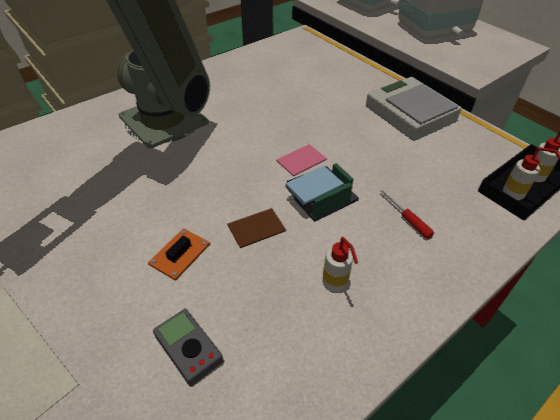

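Top view: the nest and crooked stack are at about (207,238), with the far fence at row 214 (+x world) and the side fence at col 173 (+y). The orange end plate is at (382,267). Brown (295,248) and pink (179,308) are look-alikes lying on the bench. The bottle is at (274,140), the meter at (425,168) and the screwdriver at (150,160).

```bash
cat > h.py <<'E'
from workcell import env
import cv2,numpy as np
from scipy.spatial.transform import Rotation as R
def cam(n,st=None):
    c=env.get_calibration(n)
    if n!='wrist': return c['mtx'],c['T']
    T=np.eye(4);T[:3,:3]=R.from_euler('xyz',st['ee_rot'],degrees=True).as_matrix();T[:3,3]=st['ee_pos']
    return c['mtx'],T@c['hand_eye']
def px2w(KT,uv,z):
    K,T=KT;uv=np.atleast_2d(uv)
    d=np.c_[(uv[:,0]-K[0,2])/K[0,0],-(uv[:,1]-K[1,2])/K[1,1],-np.ones(len(uv))]@T[:3,:3].T
    return T[:3,3]+d*((z-T[2,3])/d[:,2])[:,None]
def w2px(KT,p):
    K,T=KT;q=(np.atleast_2d(p)-T[:3,3])@T[:3,:3]
    return np.c_[K[0,0]*q[:,0]/-q[:,2]+K[0,2],-K[1,1]*q[:,1]/-q[:,2]+K[1,2]]
E
python3 - <<'E'
from h import *
im=cv2.imread('pics/top0.png');KT=cam('top')
hsv=cv2.cvtColor(im,cv2.COLOR_BGR2HSV)
m=((hsv[:,:,0]>5)&(hsv[:,:,0]<18)&(hsv[:,:,1]>170)&(hsv[:,:,2]>130)).astype(np.uint8)
m[:,:330]=0;m[:,430:]=0
c=max(cv2.findContours(m,0,2)[0],key=cv2.contourArea)
w=px2w(KT,c[:,0,:].astype(float),8)
print('end',cv2.minAreaRect(w[:,:2].astype(np.float32)))
k=((hsv[:,:,2]<45)).astype(np.uint8);k[:,:360]=0;k[:,405:]=0;k[:250]=0;k[282:]=0
c=max(cv2.findContours(k,0,2)[0],key=cv2.contourArea)
print('handle',cv2.minAreaRect(px2w(KT,c[:,0,:].astype(float),32)[:,:2].astype(np.float32)))
m=((hsv[:,:,0]>95)&(hsv[:,:,0]<115)&(hsv[:,:,1]>40)&(hsv[:,:,2]>120)).astype(np.uint8);m[:,:165]=0;m[:,255:]=0
c=max(cv2.findContours(m,0,2)[0],key=cv2.contourArea)
print('top plate',cv2.minAreaRect(px2w(KT,c[:,0,:].astype(float),60)[:,:2].astype(np.float32)))
cr=cv2.resize(im[200:275,160:255],None,fx=8,fy=8,interpolation=cv2.INTER_CUBIC)
cv2.imwrite('pics/c1.png',cr)
for n,p,z in[('bottle',(274,140),80),('meter',(425,168),32),('sd',(147,195),8)]:print(n,px2w(KT,p,z))
E
```

```text
end ((487.05267333984375, -220.78025817871094), (77.76081085205078, 117.44770812988281), 19.09099578857422)
handle ((487.09869384765625, -218.57261657714844), (19.47522735595703, 60.47370147705078), 19.12875747680664)
top plate ((545.6484985351562, 134.11474609375), (120.20252227783203, 84.27884674072266), 84.59515380859375)
bottle [[749.58255802   2.02238692  80.        ]]
meter [[ 694.5628479  -320.23944289   32.        ]]
sd [[652.85511366 281.57065395   8.        ]]
```

View pics/c1.png

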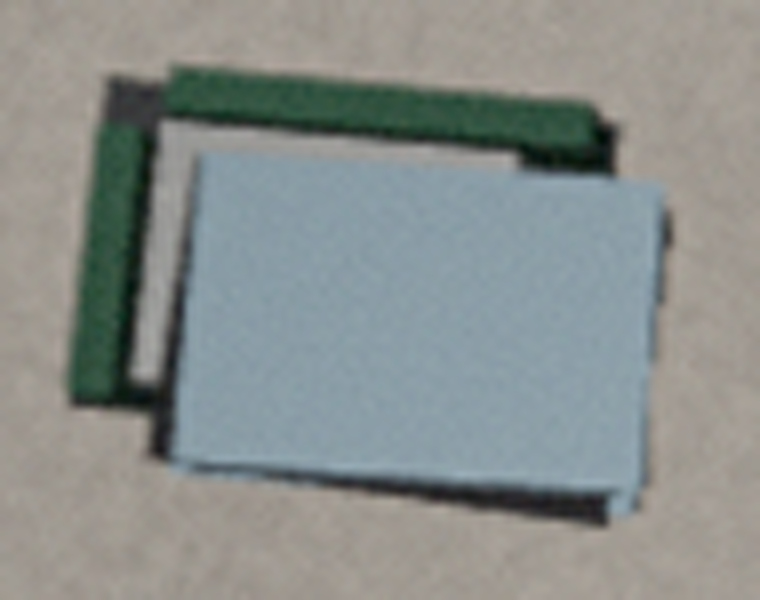

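Crop (8×, offset 160,200): the far fence's inner top edge runs about (165,116)–(592,149). The side fence's inner top edge runs about (147,126)–(116,395). The top plate is short of both fences and slightly turned. Next I compute the nest frame and the move.

```bash
cat >> h.py <<'E'
def go(p,yaw):
    """tool-down target, yaw = world angle of tool y (mod 180); prints rotvec/shift in the tool frame"""
    s=env.state();R0=R.from_euler('xyz',s['ee_rot'],degrees=True);best=None
    for k in(0,180):
        a=np.radians(yaw+k);y=np.array([np.cos(a),np.sin(a),0]);x=np.array([0,0,-1.])
        Rt=R.from_matrix(np.c_[x,y,np.cross(x,y)]);v=(R0.inv()*Rt).as_rotvec(degrees=True)
        if best is None or np.linalg.norm(v)<np.linalg.norm(best):best=v
    d=R0.inv().apply(np.array(p,float)-s['ee_pos'])
    print('from',np.round(s['ee_pos'],1),'q6',round(s['qpos'][5],1),'q1',round(s['qpos'][0],1),'rot',np.round(best,2),'shift_m',np.round(d/1000,4),'rows',np.ceil(max(np.linalg.norm(d)/41.7,np.linalg.norm(best)/7.16)))
E
python3 - <<'E'
from h import *
KT=cam('top');o=np.array([160,200])-.5+.5/8
f=px2w(KT,np.array([[165,116],[592,149]])/8+o,66);s=px2w(KT,np.array([[147,126],[116,395]])/8+o,66)
print(f,s)
a=f[0]-f[1];print('ny dir',np.degrees(np.arctan2(a[1],a[0])),'len',np.linalg.norm(a)); b=s[0]-s[1];print('nx dir',np.degrees(np.arctan2(b[1],b[0])),np.linalg.norm(b))
yaw=np.radians((np.degrees(np.arctan2(a[1],a[0]))-90)*.7+np.degrees(np.arctan2(b[1],b[0]))*.3)
ex=np.array([np.cos(yaw),np.sin(yaw)]);ey=np.array([-ex[1],ex[0]])
N=ex*(f.mean(0)[:2]@ex-40)+ey*(s.mean(0)[:2]@ey-60)
print('nest',N,np.degrees(yaw))
# pushing start pose, 45 mm more to -x than flush contact
p=N+ex*(-56-75); print(p); go([*p,150],np.degrees(yaw)+90)
E
```

```text
[[600.86959626 198.0435244   66.        ]
 [590.04132102  88.31258885  66.        ]] [[598.36994044 202.66030711  66.        ]
 [529.38786175 210.10909796  66.        ]]
ny dir 84.36428450804246 len 110.26390960496177
nx dir -6.163006762052943 69.38307909986708
nest [555.62912002 146.91371134] -5.793902872986161
[425.29833914 160.13821721]
from [ 221.  -530.4  213.2] q6 -1.1 q1 -68.5 rot [2.841e+01 2.000e-02 9.000e-02] shift_m [ 0.0641 -0.5587 -0.4542] rows 18.0
```

```bash
python3 -m handwheel '14 0 0 0.03 -0.28 -0.23 0.08;28.4 0 0 0.064 -0.5587 -0.4542 0.08;28.4 0 0 0.064 -0.5587 -0.4542 0.08;28.4 0 0 0.064 -0.5587 -0.4542 0.08;28.4 0 0 0.064 -0.5587 -0.4542 0.08;28.4 0 0 0.064 -0.5587 -0.4542 0.08;28.4 0 0 0.064 -0.5587 -0.4542 0.08;28.4 0 0 0.064 -0.5587 -0.4542 0.08;28.4 0 0 0.064 -0.5587 -0.4542 0.08;28.4 0 0 0.064 -0.5587 -0.4542 0.08;28.4 0 0 0.064 -0.5587 -0.4542 0.08;28.4 0 0 0.064 -0.5587 -0.4542 0.08' 20
python3 - <<'E'
from h import *
go([425.3,160.1,150],84.2)
E
```

```text
time_s: 1.1
ee_pos: [362.1, -52.4, 169.7]
ee_rot: [157.9, 90.0, -27.9]
force: [1.1, -0.8, 0.4]
gripper_width: 79.9
from [362.1 -52.4 169.7] q6 85.8 q1 -10.0 rot [ 0.   -0.02 -0.01] shift_m [ 0.0197 -0.2178 -0.0414] rows 6.0
```

```bash
python3 -m handwheel '0 0 0 0.02 -0.218 -0.041 0.08;0 0 0 0.02 -0.218 -0.041 0.08;0 0 0 0.02 -0.218 -0.041 0.08;0 0 0 0.02 -0.218 -0.041 0.08;0 0 0 0.02 -0.218 -0.041 0.08;0 0 0 0.02 -0.218 -0.041 0.08;0 0 0 0.05 -0.218 -0.041 0.08;0 0 0 0.09 -0.218 -0.041 0.08;0 0 0 0.115 -0.218 -0.041 0.08;0 0 0 0.115 -0.218 -0.041 0.08;0 0 0 0.115 -0.218 -0.041 0.08'
python3 - <<'E'
from h import *
N=np.array([555.63,146.91]);y=np.radians(-5.79);ex=np.array([np.cos(y),np.sin(y)])
go([*(N-56*ex),35],84.2)
cv2.imwrite('pics/s1.png',cv2.resize(env.grab_frame('scene')[140:260,240:400,::-1],None,fx=5,fy=5,interpolation=cv2.INTER_CUBIC))
E
```

```text
time_s: 2.02
ee_pos: [424.2, 158.1, 54.2]
ee_rot: [27.0, 89.8, -158.7]
force: [0.3, 0.0, 0.9]
gripper_width: 80.0
from [424.2 158.1  54.2] q6 114.8 q1 19.0 rot [ 0.03  0.16 -0.08] shift_m [ 0.0189 -0.0021 -0.0759] rows 2.0
```

View pics/s1.png

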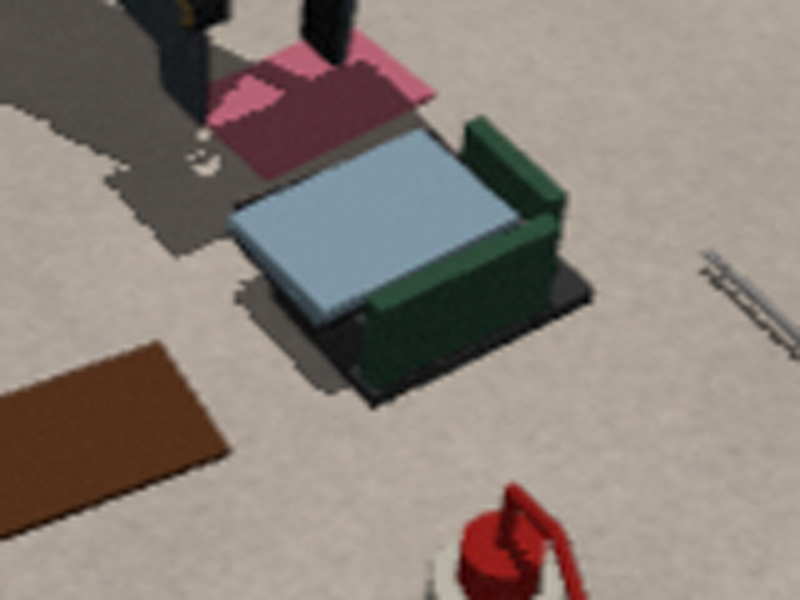

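The fingers stand clear behind the stack. Now the first push along nest +x.

```bash
python3 -m handwheel '0 0.1 0 0.019 -0.002 0 0.08;0 0.1 0 0.019 -0.002 -0.02 0.08;0 0.1 0 0.019 -0.002 -0.025 0.08;0 0.1 0 0.019 -0.002 -0.03 0.08;0 0.1 0 0.019 -0.002 -0.035 0.08;0 0.1 0 0.019 -0.002 -0.04 0.08;0 0.1 0 0.019 -0.002 -0.045 0.08;0 0.1 0 0.019 -0.002 -0.05 0.08;0 0.1 0 0.019 -0.002 -0.055 0.08;0 0.1 0 0.019 -0.002 -0.06 0.08;0 0.1 0 0.019 -0.002 -0.065 0.08;0 0.1 0 0.019 -0.002 -0.065 0.08'
python3 -m handwheel '0 0 0 0 0 -0.003 0.08;0 0 0 0 0 -0.005 0.08;0 0 0 0 0 -0.007 0.08;0 0 0 0 0 -0.007 0.08'
python3 - <<'E'
from h import *
N=np.array([555.63,146.91]);y=np.radians(-5.79);ex=np.array([np.cos(y),np.sin(y)])
go([*(N-56*ex),35],84.2)
E
```

```text
time_s: 3.07
ee_pos: [490.8, 153.8, 35.8]
ee_rot: [-178.7, 89.9, -4.5]
force: [0.3, 1.6, -1.0]
gripper_width: 80.4
time_s: 3.4
ee_pos: [497.0, 153.0, 35.7]
ee_rot: [171.6, 89.9, -14.2]
force: [-0.4, 0.4, -0.2]
gripper_width: 80.0
from [497.  153.   35.7] q6 111.7 q1 15.9 rot [ 0.02 -0.1  -0.01] shift_m [ 0.0007  0.0002 -0.0029] rows 1.0
```

```bash
for i in 1; do python3 -m handwheel '0 0 0 0 0 -0.002 0.08;0 0 0 0 0 -0.003 0.08;0 0 0 0 0 -0.003 0.08'; python3 -m handwheel '0 0 0 0 0 -0.001 0.08;0 0 0 0 0 -0.002 0.08;0 0 0 0 0 -0.002 0.08'; done
python3 - <<'E'
from h import *
cv2.imwrite('pics/t2.png',cv2.resize(env.grab_frame('top')[190:280,150:260,::-1],None,fx=6,fy=6,interpolation=cv2.INTER_CUBIC))
E
```

```text
time_s: 3.65
ee_pos: [499.0, 152.5, 35.6]
ee_rot: [77.3, 89.9, -108.5]
force: [-3.9, -1.3, 1.2]
gripper_width: 79.8
time_s: 3.9
ee_pos: [499.1, 152.5, 35.7]
ee_rot: [15.1, 89.8, -170.7]
force: [-8.4, 0.6, 4.4]
gripper_width: 80.1
```

View pics/t2.png

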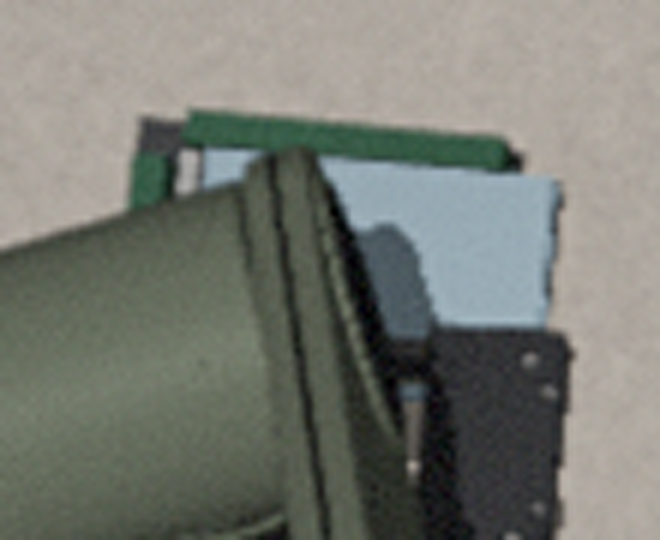

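Top view: the stack now meets the far fence across its whole length. The force rises at a fixed position, which confirms it. One firmer press, then back off and go round to the -y side.

```bash
python3 -m handwheel '0 0 0 0 0 -0.003 0.08;0 0 0 0 0 -0.003 0.08;0 0 0 0 0 -0.003 0.08'; python3 -m handwheel '0 0 0 0 0 0.015 0.08;0 0 0 0 0 0.04 0.08;0 0 0 -0.04 0 0.04 0.08;0 0 0 -0.07 0 0.04 0.08;0 0 0 -0.07 0 0.04 0.04;0 0 0 -0.07 0 0.04 0.04'
python3 - <<'E'
from h import *
N=np.array([555.63,146.91]);y=np.radians(-5.79);ex=np.array([np.cos(y),np.sin(y)]);ey=np.array([-ex[1],ex[0]])
go([*(N-120*ey),105],-5.8)
E
```

```text
time_s: 4.2
ee_pos: [499.1, 152.4, 35.5]
ee_rot: [9.1, 89.4, -176.8]
force: [-14.7, 2.9, 10.4]
gripper_width: 79.8
time_s: 4.7
ee_pos: [467.5, 157.1, 108.0]
ee_rot: [-163.2, 89.5, 11.1]
force: [-0.6, 0.3, 0.2]
gripper_width: 69.9
from [467.5 157.1 108. ] q6 113.1 q1 17.3 rot [-89.96  -0.53  -0.29] shift_m [ 0.0035  0.1213 -0.0886] rows 13.0
```

```bash
python3 -m handwheel '-7 0 0 0 0.03 -0.01 0.04;-14 0 0 0 0.07 -0.02 0.04;-21 0 0 0 0.1213 -0.04 0.04;-28 0 0 0 0.1213 -0.06 0.04;-35 0 0 0 0.1213 -0.0886 0.04;-42 0 0 0 0.1213 -0.0886 0.04;-49 0 0 0 0.1213 -0.0886 0.04;-56 0 0 0 0.1213 -0.0886 0.04;-63 0 0 0 0.1213 -0.0886 0.04;-70 0 0 0 0.1213 -0.0886 0.04;-77 0 0 0 0.1213 -0.0886 0.04;-84 0 0 0 0.1213 -0.0886 0.04'
python3 -m handwheel '-6 0 0 0.02 0 0 0.04;-6 0 0 0.04 0 0 0.04;-6 0 0 0.04 0 0 0.04'
python3 - <<'E'
from h import *
N=np.array([555.63,146.91]);y=np.radians(-5.79);ex=np.array([np.cos(y),np.sin(y)]);ey=np.array([-ex[1],ex[0]])
go([*(N-77*ey),35],-5.8)
E
```

```text
time_s: 5.7
ee_pos: [541.0, 26.5, 104.6]
ee_rot: [75.9, 89.9, -25.7]
force: [0.1, 0.3, -0.4]
gripper_width: 40.3
time_s: 5.95
ee_pos: [538.2, 26.5, 61.8]
ee_rot: [-77.7, 89.7, -173.7]
force: [-0.7, 0.1, -0.3]
gripper_width: 40.2
from [538.2  26.5  61.8] q6 7.6 q1 1.6 rot [-0.19  0.07  0.34] shift_m [ 0.0267  0.0052 -0.0446] rows 2.0
```

```bash
python3 -m handwheel '0 0 0 0.0265 0.005 0 0.04;0 0 0 0.0265 0.005 -0.008 0.04;0 0 0 0.0265 0.005 -0.013 0.04;0 0 0 0.0265 0.005 -0.018 0.04;0 0 0 0.0265 0.005 -0.023 0.04;0 0 0 0.0265 0.005 -0.028 0.04;0 0 0 0.0265 0.005 -0.032 0.04;0 0 0 0.0265 0.005 -0.036 0.04;0 0 0 0.0265 0.005 -0.040 0.04;0 0 0 0.0265 0.005 -0.042 0.04;0 0 0 0.0265 0.005 -0.042 0.04'
python3 -m handwheel '0 0 0 0 0 -0.002 0.04;0 0 0 0 0 -0.003 0.04;0 0 0 0 0 -0.003 0.04'; python3 -m handwheel '0 0 0 0 0 -0.001 0.04;0 0 0 0 0 -0.002 0.04;0 0 0 0 0 -0.002 0.04'
python3 - <<'E'
from h import *
N=np.array([555.63,146.91]);y=np.radians(-5.79);ex=np.array([np.cos(y),np.sin(y)]);ey=np.array([-ex[1],ex[0]])
go([*(N-77*ey),35],-5.8)
E
```

```text
time_s: 6.87
ee_pos: [550.5, 68.1, 39.8]
ee_rot: [81.6, 89.9, -14.3]
force: [0.0, -1.8, 0.9]
gripper_width: 40.0
time_s: 7.12
ee_pos: [550.5, 69.4, 39.7]
ee_rot: [31.2, 89.8, -64.7]
force: [-1.1, -8.8, 4.6]
gripper_width: 40.0
time_s: 7.37
ee_pos: [550.5, 69.6, 39.8]
ee_rot: [13.4, 89.7, -82.5]
force: [-0.4, -14.0, 4.9]
gripper_width: 40.1
from [550.5  69.6  39.8] q6 12.4 q1 6.2 rot [-0.07  0.34 -0.08] shift_m [ 0.0048 -0.0027 -0.0005] rows 1.0
```

```bash
python3 -m handwheel '0 0 0 0 0 0.012 0.04;0 0 0 0.007 0 0.012 0.04;0 0 0 0.007 0 0.008 0.04;0 0 0 0.007 0 0.004 0.04;0 0 0 0.007 0 0 0.04;0 0 0 0.007 0 -0.001 0.04;0 0 0 0.007 0 -0.001 0.04'
python3 -m handwheel '0 0 0 0 0 0.01 0.04;0 0 0 0 0 0.04 0.08;0 0 0 -0.04 0 0.06 0.08;0 0 0 -0.08 0 0.06 0.08;0 0 0 -0.12 0 0.06 0.08;0 0 0 -0.12 0 0.06 0.08'
python3 - <<'E'
from h import *
go([487.1,-219.7,150],19.1)
cv2.imwrite('pics/t3.png',cv2.resize(env.grab_frame('top')[190:280,150:260,::-1],None,fx=6,fy=6,interpolation=cv2.INTER_CUBIC))
E
```

```text
time_s: 7.95
ee_pos: [549.8, 69.6, 31.8]
ee_rot: [-3.5, 89.5, -99.3]
force: [-0.7, -21.2, 0.9]
gripper_width: 39.9
time_s: 8.45
ee_pos: [549.8, 15.0, 160.7]
ee_rot: [99.2, 89.0, 3.2]
force: [1.5, 0.7, 0.7]
gripper_width: 70.4
from [549.8  15.  160.7] q6 6.3 q1 0.3 rot [-25.1    0.06  -1.05] shift_m [ 0.0093 -0.038   0.24  ] rows 6.0
```

View pics/t3.png

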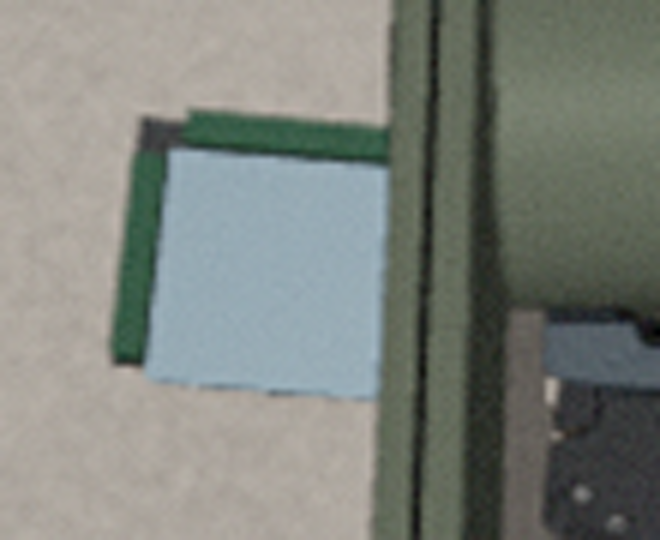

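Top view: the plates lie flush at both fences, with no edges showing. Going to the end plate.

```bash
python3 -m handwheel '-7 0 0 0 -0.01 0.04 0.08;-14 0 -0.5 0.009 -0.02 0.08 0.08;-21 0 -1 0.009 -0.038 0.12 0.08;-25.1 0 -1 0.009 -0.038 0.16 0.08;-25.1 0 -1 0.009 -0.038 0.2 0.08;-25.1 0 -1 0.009 -0.038 0.24 0.08;-25.1 0 -1 0.009 -0.038 0.24 0.08;-25.1 0 -1 0.009 -0.038 0.24 0.08'
python3 - <<'E'
from h import *
st=env.state();im=env.grab_frame('wrist')[:,:,::-1].copy();KT=cam('wrist',st)
hsv=cv2.cvtColor(im,cv2.COLOR_BGR2HSV)
m=((hsv[:,:,0]>5)&(hsv[:,:,0]<18)&(hsv[:,:,1]>150)&(hsv[:,:,2]>100)).astype(np.uint8)
c=max(cv2.findContours(m,0,2)[0],key=cv2.contourArea)
print('end',cv2.minAreaRect(px2w(KT,c[:,0,:].astype(float),8)[:,:2].astype(np.float32)))
go([487.1,-219.7,12],19.1)
cv2.imwrite('pics/w1.png',im)
E
```

```text
time_s: 9.17
ee_pos: [481.1, -221.6, 142.0]
ee_rot: [-106.2, 89.0, -177.3]
force: [0.9, 0.1, -0.2]
gripper_width: 80.1
end ((486.40673828125, -222.9924774169922), (78.1791763305664, 118.53628540039062), 18.99595069885254)
from [ 481.2 -220.1  142.1] q6 -44.3 q1 -25.5 rot [-0.09 -0.32  0.94] shift_m [0.13   0.0079 0.0023] rows 4.0
```

View pics/w1.png

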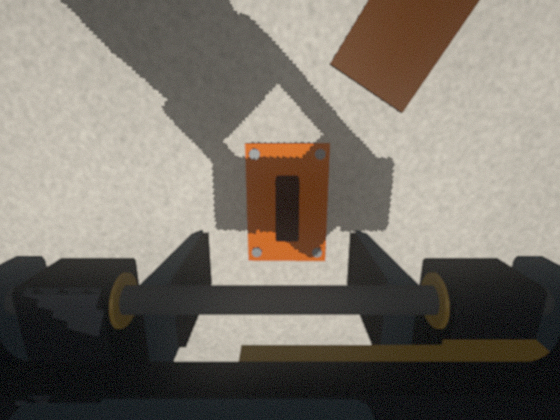

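Wrist view: the orange plate with its black handle (287,208) is centred between the jaws and square to them. This is the end plate: orange, with a handle. Descending.

```bash
python3 -m handwheel '0 0 0.9 0.03 0.007 0.004 0.06;0 0 0.9 0.06 0.007 0.004 0.06;0 0 0.9 0.09 0.007 0.004 0.06;0 0 0.9 0.11 0.007 0.004 0.06;0 0 0.9 0.12 0.007 0.004 0.06;0 0 0.9 0.127 0.007 0.004 0.06;0 0 0.9 0.127 0.007 0.004 0.06;0 0 0.9 0.127 0.007 0.004 0.06'
python3 - <<'E'
from h import *
go([486.8,-221.5,12],19.05)
E
```

```text
time_s: 9.88
ee_pos: [488.5, -221.7, 16.9]
ee_rot: [150.4, 89.8, 79.6]
force: [0.5, -0.1, 0.5]
gripper_width: 59.8
from [ 488.5 -221.7   16.9] q6 -45.1 q1 -25.7 rot [ 0.11 -0.13 -0.07] shift_m [ 0.0049 -0.0015 -0.0007] rows 1.0
```

```bash
python3 -m handwheel '0 0 0 0.005 -0.0015 0 0.06;0 0 0 0.005 -0.0015 0 0.03;0 0 0 0.005 -0.0015 0 0.015;0 0 0 0.005 -0.0015 0 0.015;0 0 0 0.005 -0.0015 0 0.015;0 0 0 0.005 -0.0015 0 0.015;0 0 0 0.005 -0.0015 0 0.015;0 0 0 0.005 -0.0015 0 0.015' 45
python3 -m handwheel '0 0 0 -0.01 0 0 0.015;0 0 0 -0.03 0 0 0.015;0 0 0 -0.06 0 0 0.015;0 0 0 -0.1 0 0 0.015;0 0 0 -0.13 0 0 0.015;0 0 0 -0.13 0 0 0.015;0 0 0 -0.13 0 0 0.015;0 0 0 -0.13 0 0 0.015'
python3 - <<'E'
from h import *
N=np.array([555.63,146.91]);y=np.radians(-5.79);ex=np.array([np.cos(y),np.sin(y)]);ey=np.array([-ex[1],ex[0]])
go([*(N-4*ey-4*ex),140],-5.8)
E
```

```text
time_s: 10.55
ee_pos: [486.4, -222.8, 11.5]
ee_rot: [163.3, 89.8, 92.4]
force: [-0.7, 0.1, 0.1]
gripper_width: 21.5
time_s: 11.22
ee_pos: [485.5, -222.7, 140.9]
ee_rot: [-170.2, 89.8, 118.9]
force: [0.6, 0.3, -2.2]
gripper_width: 21.5
from [ 485.5 -222.7  140.9] q6 -45.1 q1 -26.0 rot [24.91 -0.22  0.09] shift_m [ 0.002   0.182  -0.3243] rows 9.0
```

```bash
python3 -m handwheel '2 0 0 0 0.015 -0.025 0.015;5 0 0 0 0.03 -0.055 0.015;8 0 0 0 0.05 -0.09 0.015;11 0 0 0 0.07 -0.125 0.015;14 0 0 0 0.09 -0.16 0.015;17 0 0 0 0.11 -0.195 0.015;20 0 0 0 0.13 -0.23 0.015;23 0 0 0 0.15 -0.265 0.015;24.9 0 0 0 0.17 -0.3 0.015;24.9 -0.2 0 0.002 0.182 -0.324 0.015;24.9 -0.2 0 0.002 0.182 -0.324 0.015;24.9 -0.2 0 0.002 0.182 -0.324 0.015'
python3 - <<'E'
from h import *
N=np.array([555.63,146.91]);y=np.radians(-5.79);ex=np.array([np.cos(y),np.sin(y)]);ey=np.array([-ex[1],ex[0]])
st=env.state();im=env.grab_frame('wrist')[:,:,::-1].copy();KT=cam('wrist',st)
hsv=cv2.cvtColor(im,cv2.COLOR_BGR2HSV)
m=((hsv[:,:,0]>5)&(hsv[:,:,0]<18)&(hsv[:,:,1]>150)&(hsv[:,:,2]>60)).astype(np.uint8)
c=max(cv2.findContours(m,0,2)[0],key=cv2.contourArea)
print(st['ee_pos'],'end',cv2.minAreaRect(px2w(KT,c[:,0,:].astype(float),st['ee_pos'][2]-3.5)[:,:2].astype(np.float32)))
go([*(N-4*ey-4*ex),140],-5.8)
cv2.imwrite('pics/w2.png',im)
E
```

```text
time_s: 12.22
ee_pos: [550.7, 143.7, 138.0]
ee_rot: [-62.1, 89.7, -157.7]
force: [-0.5, -0.8, -1.4]
gripper_width: 21.7
[550.71955818 143.67340669 137.98722881] end ((553.0278930664062, 171.81216430664062), (61.35877990722656, 79.48243713378906), 84.57344818115234)
from [550.8 142.5 138.4] q6 19.1 q1 13.4 rot [0.09 0.15 0.25] shift_m [-0.0016  0.0004 -0.0009] rows 1.0
```

View pics/w2.png

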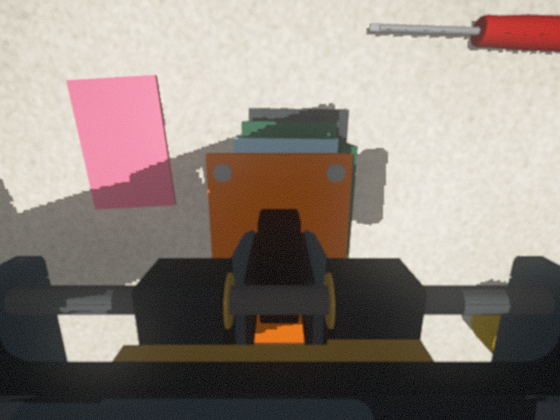

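The end plate hangs square in the grip, about 5 mm short of both fences and level. Lowering.

```bash
python3 -m handwheel '0 0.1 0.2 0.015 0 0 0.015;0 0.1 0.2 0.03 0 0 0.015;0 0.1 0.2 0.045 0 0 0.015;0 0.1 0.2 0.054 0 0 0.015;0 0.1 0.2 0.058 0 0 0.015;0 0.1 0.2 0.06 0 0 0.015;0 0.1 0.2 0.06 0 0 0.015;0 0.1 0.2 0.06 0 0 0.015'
python3 -m handwheel '0 0 0 0.001 0 0 0.015;0 0 0 0.002 0 0 0.015;0 0 0 0.003 0 0 0.015;0 0 0 0.003 0 0 0.015'
```

```text
time_s: 12.93
ee_pos: [552.7, 142.4, 81.0]
ee_rot: [109.1, 89.7, 13.3]
force: [0.4, 0.7, -2.3]
gripper_width: 22.0
time_s: 13.27
ee_pos: [552.1, 142.7, 77.4]
ee_rot: [109.5, 89.8, 13.8]
force: [-0.2, -0.6, -1.3]
gripper_width: 21.8
```

```bash
python3 -m handwheel '0 0 0 0.001 0 0 0.015;0 0 0 0.002 0 0 0.015;0 0 0 0.003 0 0 0.015;0 0 0 0.004 0 0 0.015;0 0 0 0.004 0 0 0.015'
python3 -m handwheel '0 0 0 0.001 0 0 0.015;0 0 0 0.002 0 0 0.015;0 0 0 0.002 0 0 0.015'
```

```text
time_s: 13.68
ee_pos: [552.0, 142.6, 73.1]
ee_rot: [109.7, 89.8, 13.9]
force: [0.5, 0.0, -2.0]
gripper_width: 22.0
time_s: 13.93
ee_pos: [552.3, 142.7, 71.6]
ee_rot: [110.1, 89.8, 14.4]
force: [0.1, -1.3, 1.1]
gripper_width: 21.8
```

```bash
python3 -m handwheel '0 0 0 0.0005 0 0 0.015;0 0 0 0.0005 0 0 0.015'
python3 -m handwheel '0 0 0 0 0 0 0.03;0 0 0 0 0 0 0.04;0 0 0 0 0 0 0.04;0 0 0 -0.01 0 0 0.04;0 0 0 -0.03 0 0 0.04;0 0 0 -0.06 0 0 0.04;0 0 0 -0.06 0 0 0.04'
python3 - <<'E'
from h import *
N=np.array([555.63,146.91]);y=np.radians(-5.79);ex=np.array([np.cos(y),np.sin(y)]);ey=np.array([-ex[1],ex[0]])
go([*(N-120*ey),132],-5.8)
E
```

```text
time_s: 14.1
ee_pos: [552.3, 142.7, 71.5]
ee_rot: [110.0, 89.8, 14.2]
force: [-0.4, -0.8, 4.2]
gripper_width: 21.8
time_s: 14.68
ee_pos: [555.5, 143.5, 136.7]
ee_rot: [109.5, 89.2, 13.7]
force: [0.8, 0.6, 0.3]
gripper_width: 40.4
from [555.5 143.5 136.7] q6 19.1 q1 13.3 rot [ 0.01 -0.27 -0.77] shift_m [ 0.0041 -0.0003  0.1166] rows 3.0
```

```bash
python3 -m handwheel '0 0 -0.7 0 0 0.04 0.04;0 0 -0.7 0 0 0.08 0.04;0 0 -0.7 0 0 0.1166 0.04;0 0 -0.7 0.04 0 0.1166 0.04;0 0 -0.7 0.08 0 0.1166 0.04;0 0 -0.7 0.101 0 0.1166 0.04;0 0 -0.7 0.101 0 0.1166 0.04;0 0 -0.7 0.101 0 0.1166 0.04'
python3 - <<'E'
from h import *
N=np.array([555.63,146.91]);y=np.radians(-5.79);ex=np.array([np.cos(y),np.sin(y)]);ey=np.array([-ex[1],ex[0]])
go([*(N-77.5*ey),35],-5.8)
E
```

```text
time_s: 15.35
ee_pos: [540.4, 26.6, 29.5]
ee_rot: [-95.5, 89.4, 168.7]
force: [-0.1, 0.1, 1.1]
gripper_width: 39.9
from [540.4  26.6  29.5] q6 7.2 q1 1.5 rot [ 0.01 -0.06  0.59] shift_m [-0.0055  0.003  -0.0437] rows 2.0
```

```bash
python3 -m handwheel '0 0 0.5 -0.005 0.003 -0.01 0.04;0 0 0.5 -0.005 0.003 -0.018 0.04;0 0 0.5 -0.005 0.003 -0.023 0.04;0 0 0.5 -0.005 0.003 -0.028 0.04;0 0 0.5 -0.005 0.003 -0.032 0.04;0 0 0.5 -0.005 0.003 -0.036 0.04;0 0 0.5 -0.005 0.003 -0.039 0.04;0 0 0.5 -0.005 0.003 -0.042 0.04;0 0 0.5 -0.005 0.003 -0.044 0.04;0 0 0.5 -0.005 0.003 -0.046 0.04;0 0 0.5 -0.005 0.003 -0.046 0.04'
python3 -m handwheel '0 0 0 0 0 -0.002 0.04;0 0 0 0 0 -0.003 0.04;0 0 0 0 0 -0.003 0.04'
python3 - <<'E'
from h import *
N=np.array([555.63,146.91]);y=np.radians(-5.79);ex=np.array([np.cos(y),np.sin(y)]);ey=np.array([-ex[1],ex[0]])
go([*(N-77.5*ey),35],-5.8)
E
```

```text
time_s: 16.27
ee_pos: [548.0, 69.7, 34.8]
ee_rot: [-10.2, 89.8, -106.0]
force: [-1.4, -9.5, 3.1]
gripper_width: 40.0
time_s: 16.52
ee_pos: [548.0, 69.8, 34.9]
ee_rot: [-6.7, 89.6, -102.4]
force: [-1.5, -19.8, 4.1]
gripper_width: 40.1
from [548.   69.8  34.9] q6 12.4 q1 6.3 rot [0.13 0.44 0.05] shift_m [-0.0001 -0.0002 -0.    ] rows 1.0
```

```bash
python3 -m handwheel '0 0 0 0 0 0.015 0.04;0 0 0 0 0 0.05 0.04;0 0 0 -0.04 0 0.05 0.06;0 0 0 -0.08 0 0.05 0.08;0 0 0 -0.09 0 0.05 0.08;0 0 0 -0.09 0 0.05 0.08'
python3 - <<'E'
from h import *
N=np.array([555.63,146.91]);y=np.radians(-5.79);ex=np.array([np.cos(y),np.sin(y)]);ey=np.array([-ex[1],ex[0]])
go([*(N-100*ex),130],84.2)
E
```

```text
time_s: 17.02
ee_pos: [546.1, 25.2, 128.2]
ee_rot: [107.2, 89.5, 11.3]
force: [-0.0, -0.7, -0.7]
gripper_width: 63.8
from [546.1  25.2 128.2] q6 7.2 q1 1.4 rot [89.97 -0.46 -0.24] shift_m [-0.0023 -0.1028 -0.122 ] rows 13.0
```

```bash
python3 -m handwheel '7 0 0 0 -0.03 0 0.08;14 0 0 0 -0.06 0 0.08;21 0 0 0 -0.09 0 0.08;28 0 0 0 -0.1028 -0.03 0.08;35 0 0 0 -0.1028 -0.06 0.08;42 0 0 0 -0.1028 -0.09 0.08;49 0 0 0 -0.1028 -0.122 0.08;56 0 0 0 -0.1028 -0.122 0.08;63 0 0 0 -0.1028 -0.122 0.08;70 0 0 0 -0.1028 -0.122 0.08;77 0 0 0 -0.1028 -0.122 0.08;84 0 0 0 -0.1028 -0.122 0.08'
python3 -m handwheel '6 0 0 0.03 0 0 0.08;6 0 0 0.06 0 0 0.08;6 0 0 0.09 0 0 0.08;6 0 0 0.093 0 0 0.08;6 0 0 0.093 0 0 0.08'
python3 - <<'E'
from h import *
N=np.array([555.63,146.91]);y=np.radians(-5.79);ex=np.array([np.cos(y),np.sin(y)]);ey=np.array([-ex[1],ex[0]])
go([*(N-56.8*ex),35],84.2)
E
```

```text
time_s: 18.02
ee_pos: [452.2, 157.0, 122.9]
ee_rot: [-2.0, 89.8, 177.9]
force: [0.6, -0.1, 0.0]
gripper_width: 79.8
time_s: 18.43
ee_pos: [451.2, 156.6, 29.5]
ee_rot: [13.0, 89.6, -172.8]
force: [0.4, 0.0, 0.2]
gripper_width: 79.7
from [451.2 156.6  29.5] q6 113.4 q1 17.7 rot [ 0.03  0.37 -0.09] shift_m [-0.0058 -0.0009 -0.0481] rows 2.0
```

```bash
python3 -m handwheel '0 0.3 0 -0.005 -0.001 -0.015 0.08;0 0.3 0 -0.005 -0.001 -0.023 0.08;0 0.3 0 -0.005 -0.001 -0.028 0.08;0 0.3 0 -0.005 -0.001 -0.032 0.08;0 0.3 0 -0.005 -0.001 -0.036 0.08;0 0.3 0 -0.005 -0.001 -0.04 0.08;0 0.3 0 -0.005 -0.001 -0.043 0.08;0 0.3 0 -0.005 -0.001 -0.046 0.08;0 0.3 0 -0.005 -0.001 -0.048 0.08;0 0.3 0 -0.005 -0.001 -0.050 0.08;0 0.3 0 -0.005 -0.001 -0.050 0.08'
python3 -m handwheel '0 0 0 0 0 -0.002 0.08;0 0 0 0 0 -0.003 0.08;0 0 0 0 0 -0.003 0.08'
python3 -m handwheel '0 0 0 0 0 -0.001 0.08;0 0 0 0 0 -0.002 0.08;0 0 0 0 0 -0.002 0.08'
```

```text
time_s: 19.35
ee_pos: [499.2, 153.1, 36.3]
ee_rot: [0.7, 89.8, 174.8]
force: [-11.0, 2.8, 6.4]
gripper_width: 80.0
time_s: 19.6
ee_pos: [499.1, 153.1, 36.3]
ee_rot: [3.7, 89.4, 177.9]
force: [-15.3, 4.9, 10.5]
gripper_width: 80.0
time_s: 19.85
ee_pos: [499.0, 153.0, 36.2]
ee_rot: [4.2, 89.2, 178.3]
force: [-20.0, 6.3, 15.0]
gripper_width: 80.2
```

Same stop as before (499.1), now with all five plates. Back off, raise, swing clear to the right and look.

```bash
python3 -m handwheel '0 0 0 0 0 0.015 0.08;0 0 0 0 0 0.05 0.08;0 0 0 -0.04 0 0.08 0.08;0 0 0 -0.08 0 0.08 0.08;0 0 0 -0.12 0.04 0.08 0.08;0 0 0 -0.14 0.08 0.08 0.08;0 0 0 -0.14 0.12 0.08 0.08;0 0 0 -0.14 0.16 0.08 0.08;0 0 0 -0.14 0.2 0.08 0.08;0 0 0 -0.14 0.24 0.08 0.08;0 0 0 -0.14 0.28 0.08 0.08;0 0 0 -0.14 0.32 0.08 0.08'
python3 -m handwheel '0 0 0 0 0.04 0 0.08;0 0 0 0 0.08 0 0.08;0 0 0 0 0.08 0 0.08;0 0 0 0 0.08 0 0.08'
python3 - <<'E'
from h import *
t=env.grab_frame('top')[:,:,::-1].copy();s=env.grab_frame('scene')[:,:,::-1]
KT=cam('top');N=np.array([555.63,146.91]);y=np.radians(-5.79);ex=np.array([np.cos(y),np.sin(y)]);ey=np.array([-ex[1],ex[0]])
hsv=cv2.cvtColor(t,cv2.COLOR_BGR2HSV)
m=((hsv[:,:,0]>5)&(hsv[:,:,0]<18)&(hsv[:,:,1]>150)&(hsv[:,:,2]>100)).astype(np.uint8);m[:,:160]=0;m[:,250:]=0
c=max(cv2.findContours(m,0,2)[0],key=cv2.contourArea)
r=cv2.minAreaRect(px2w(KT,c[:,0,:].astype(float),68)[:,:2].astype(np.float32));d=np.array(r[0])-N
print(r,'nest xy',d@ex,d@ey)
a=cv2.resize(t[195:275,155:255],(750,600),interpolation=cv2.INTER_CUBIC)
b=cv2.resize(s[150:230,270:370],(750,600),interpolation=cv2.INTER_CUBIC)
cv2.imwrite('pics/f1.png',a);cv2.imwrite('pics/f2.png',b)
E
```

```text
time_s: 20.85
ee_pos: [396.1, -151.6, 176.4]
ee_rot: [-173.1, 89.6, 1.2]
force: [1.1, 0.3, 1.0]
gripper_width: 80.0
time_s: 21.18
ee_pos: [388.1, -230.9, 175.8]
ee_rot: [-164.9, 89.7, 9.1]
force: [-0.3, 0.8, 0.1]
gripper_width: 79.9
((556.5269775390625, 147.2544403076172), (121.10110473632812, 79.71211242675781), 84.01693725585938) nest xy 0.8576534037147915 0.43317256398632287
```

View pics/f1.png

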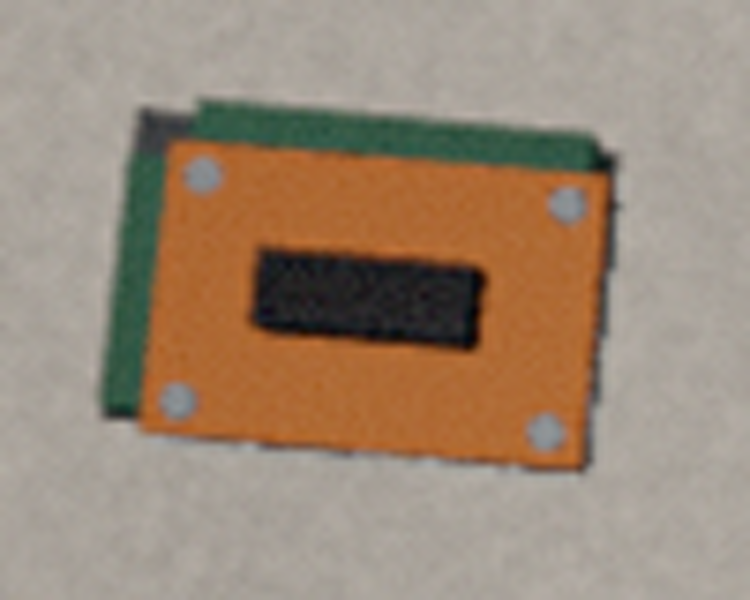

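View pics/f2.png

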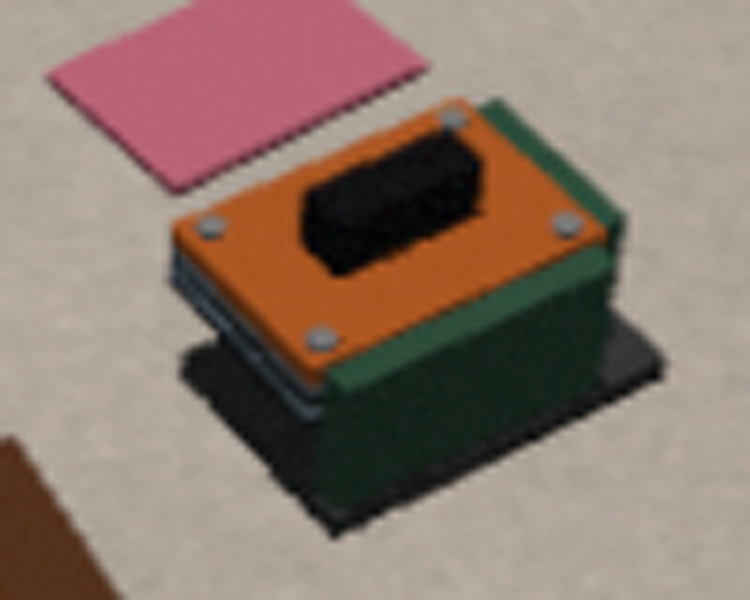

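Top view: the orange plate touches both fences, square, with the handle up. Scene view: the edges of the four plates below line up vertically with the end plate on the open -y side. Handing in.

```bash
python3 -c "
from workcell import env
print(env.job_done())"
```

```text
the job is handed in; nothing more can be done
None
```

The job is handed in at about 21 s on the clock. I pushed the four plates flush against the far and side fences with the two open fingers. Then I laid the orange end plate on top, about 5 mm short of both fences, with about 4 N of contact force. Finally I pushed all five plates flush on both sides with about 20 N.

**Last checks:**
- **Position of the end plate:** the top camera put its centre at x +0.9 and y +0.4 mm in the nest frame, turned about 0.2° (calibration is good to about 2 mm).
- **Flush stack:** both final pushes stopped where the earlier ones had, to within 0.2 mm. The last views show the plate edges lined up and the handle up.
- **Robot and bystanders:** the gripper was empty and well clear at the end. I never touched the wash bottle, meter or screwdriver on purpose, but I did not measure their positions again.

No check failed. The first push on the -y side ran with the finger tips only at the bottom plate's lower edge (z 39.8 mm), so I repeated it about 8 mm lower. The four lower plates were checked only by push force, stop position and pictures, not measured one by one.

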